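# Put the reagents back on their cork mats

### The job

Put the laboratory bench back in order: stand the stoppered conical flask, the round amber bottle and the square white bottle each in the middle of the cork mat that matches the shape and size of its base, the square bottle squared up with its mat. Lay the cardboard carton flat on the oblong cork mat, centred and lengthwise along it, and stack the small wooden case flat in the middle of the carton's top. Never tip over the flask or either bottle.

Things in the scene. Friction and masses are not known exactly. Their poses are not given: they have to be found in the camera images.
- flask_mid (a point): Conical clear glass flask with a black stopper, loose, upright, about 0.12 kg. Base 68 mm across, 96 mm high in all. Tapers from 8 mm above its base to a straight round neck 25 mm across between 62 and 89 mm above the base (14 to 41 mm above this point); grip it by the neck. The stopper, 20 mm across, is the top 7 mm. This point is on its axis, 48 mm above its base; z is up.
- amber_mid (a point): Round amber glass bottle with a paper label and black cap, loose, upright, about 0.14 kg. Straight body 44 mm across up to 60 mm above its base (16.5 mm above this point), then a shoulder and a cap 26 mm across up to 87 mm. This point is on its axis, 43.5 mm above its base; z is up.
- square_mid (a point): Square white plastic bottle with a round blue cap, loose, upright, about 0.16 kg. Body 52 by 52 mm up to 62 mm above its base (19.5 mm above this point), cap 40 mm across up to 85 mm. This point is on its axis, 42.5 mm above its base; x and y are square to its flat sides, z is up.
- carton_mid (a point): Brown cardboard carton with a white tape strip along its top, loose, about 0.25 kg, 96 mm long (x) by 60 mm (y) by 50 mm high (z, up). This point is its centre, 25 mm above its underside.
- case_mid (a point): Small wooden case with a dark seam and brass catches, loose, about 0.15 kg, 60 mm (x) by 46 mm (y) by 44 mm high (z, up). This point is its centre, 22 mm above its underside.
- mat_large_round: Large round cork mat, 78 mm across, 4 mm thick, fixed. Its origin is the centre of its underside, which lies on the bench; its top is 4 mm higher. z is up.
- mat_small_round: Small round cork mat, 54 mm across, 4 mm thick, fixed. Its origin is the centre of its underside, which lies on the bench; its top is 4 mm higher. z is up.
- mat_square: Square cork mat, 62 by 62 mm, 4 mm thick, fixed. x and y are along its sides. Its origin is the centre of its underside, which lies on the bench; its top is 4 mm higher. z is up.
- mat_oblong: Oblong cork mat, 104 mm (x) by 68 mm (y), 4 mm thick, fixed. Its origin is the centre of its underside, which lies on the bench; its top is 4 mm higher. z is up.
Not all that is in view belongs to the job. What is shaped like the mat_oblong but grey or red is not meant. Of the things that look like the part that bears case_mid, the smallest one is meant.

How it is judged:
At the end, for the whole second after the job is handed in: Flask, amber bottle and square bottle upright on their own mats, carton flat on the oblong mat, case flat on the carton; each centre within 12 mm of the centre of what it stands on; square bottle and carton parallel to their mats within 15 degrees; all at rest (horizontal distance between flask_mid and mat_large_round below 0.012 m and z of flask_mid in the frame of mat_large_round between 0.048 and 0.056 m and angle between each of flask_mid, amber_mid, square_mid, carton_mid, case_mid's own z axis and vertical below 0.08 rad and linear speed of each of flask, amber, square, carton, case below 0.02 m/s and angular speed of each of flask, amber, square, carton, case below 0.2 rad/s and horizontal distance between amber_mid and mat_small_round below 0.012 m and z of amber_mid in the frame of mat_small_round between 0.0435 and 0.0515 m and horizontal distance between square_mid and mat_square below 0.012 m and z of square_mid in the frame of mat_square between 0.0425 and 0.0505 m and horizontal distance between carton_mid and mat_oblong below 0.012 m and z of carton_mid in the frame of mat_oblong between 0.025 and 0.033 m and horizontal distance between case_mid and carton_mid below 0.012 m and z of case_mid in the frame of carton_mid between 0.043 and 0.051 m and angle between the x axis of carton_mid and the x axis of mat_oblong, either way round below 0.26 rad and (angle between the x axis of square_mid and the x axis of mat_square, either way round below 0.26 rad or angle between the x axis of square_mid and the y axis of mat_square, either way round below 0.26 rad)); the robot touches nothing.
It fails at once if the flask is tipped over (more than 45 degrees) (angle between flask_mid's own z axis and vertical above 0.79 rad).
It fails at once if the amber bottle is tipped over (more than 45 degrees) (angle between amber_mid's own z axis and vertical above 0.79 rad).
It fails at once if the square bottle is tipped over (more than 45 degrees) (angle between square_mid's own z axis and vertical above 0.79 rad).
It also fails if it takes over 134 s, if anything falls off the work surface, if the arm or the gripper's body presses on something with over 40 N, if the wrist force passes 120 N, or if a joint passes its speed limit or range.

### The arm

A 6-joint arm with a two-finger parallel gripper is mounted at the origin on the work surface. World frame = base frame: x ahead of the robot, y to its left, z up, the work surface at z = 0. Lengths are in m, angles in rad, forces in N, time in s.
With the tool pointing down it reaches from about 0.375 to 0.975 m from the base axis. Payload 3.8 kg.
Tool frame: the origin (TCP) lies on the front face of the gripper's body, between the roots of the fingers; the fingertips stand 64 mm ahead of it and the grasp point (between the pads) lies 45 mm ahead of it; z points along the fingers, y is the line along which they close (so a half turn about z gives the same grasp; the last joint's range is limited). The gripper opens to 88 mm and grips with 3 to 60 N. Pads are 18 mm wide; open, the fingers measure 123 mm over their backs; the gripper's body (75 mm by 187 mm) begins 45 mm behind the grasp point.
Start: joints at [1.129, 0.264, 1.604, -0, 1.274, -0.037], TCP at [0.266, 0.62, 0.303] pointing down, gripper open.
Joint ranges: [-2.63, 2.63], [-0.94, 2.18], [0.31, 2.57], [-1.31, 4.45], [0, 2.66], [-2.55, 2.55]. Speed limits (rad/s): [2.57, 2.57, 3.14, 3.14, 3.14, 3.14].

### API

Orientations are given as a unit quaternion [w, x, y, z].
In Python, from workcell import robot, imaging gives the robot as it stands.
- The arm moves only by the tool drive_tool, never from a script. Its argument "increments" is a list of rows, each an object with "offset": the shift along the world's x, y, z in mm, a list of three; "angular": the turn, a rotation vector about the world's x, y, z in rad, a list of three; "gripper": the gripper command: -1 is shut, 1 is fully open, values between are in proportion. In form: [{"offset": [tx, ty, tz], "angular": [rx, ry, rz], "gripper": gripper}, ...]. A call has 1 to 12 rows; each row is the pose to reach, as a shift and turn from the pose commanded when the call began; what a row does not reach only later rows make up. A row lasts 1/8 s, in which the tool goes at most 62.5 mm and 10.7 degrees, less where a joint would pass 70% of its speed; a pose out of reach is approached as far as the arm can. A call with a gripper value outside its range is refused whole. The fingers move at their own pace and stop on an object; "squeeze" is the grip in N (left out, the last holds). Time passes only in rows, so rows that repeat a pose let the fingers close. It gives the time, the measured TCP pose, the force, the opening and the grip force at its end, in the units of the state.
- robot.read_state(): the state, without advancing time (a new reading comes with each control period).
- imaging.read_camera(name): name is "scene" or "top"; returns the picture (384x512x3 uint8, red, green, blue); there is no depth.
- imaging.camera_model(name): a dict with "intrinsics" (3x3 intrinsics, pixels), "dist_coeffs" ([k1, k2, p1, p2, k3] as OpenCV has them; the pictures are not rectified), "rvec" (rotation vector, rad) and "tvec" (3), from world to camera coordinates, as OpenCV has them. Camera axes: x right, y down, z forward; pixel columns grow to the right and rows downward; lengths in m; the calibration is good to about 2 mm. A picture is of the moment at which its call begins. camera_model takes no time and is no camera call.
- robot.sign_off(): hands the job in; it is judged then, once.
The state is a dict: "clock": time; "joint_pos": joint angles; "qvel": joint speeds; "effort": joint torques, N m; "ee_pos": TCP position; "tool_rot": TCP orientation; "wrist_force": force on the tool from outside, world axes, zero at the start; "ft_torque": the same for the moment, N m; "grip_width": finger opening in m; "grip_force": force on a finger pad.
Only numpy, scipy, OpenCV 4.12 (cv2) and the standard library are available. Lean on these libraries where they do the work, as an engineer would, in place of code of your own. Each camera call takes 0.05 s, during which the arm holds its last target. There are 200 camera calls.

## Working session

There is one attempt and no reset: what is moved stays moved. The work goes in short steps, Python scripts to look and compute and a tool call to move; the robot and the scene stay as the last step left them, time stands still between calls to the robot, and variables do not carry over. Pictures are saved under pics/ and viewed, at most 14 in all, crops included, and the job is handed in when it is done.

Besides the shell and the picture viewer there is one more tool, called after ">>>" in YAML: its name, and indented under it one key for each argument. drive_tool: Moves the arm, as the interface text tells. Its arguments: {"type":"object","properties":{"increments":{"type":"array","items":{"type":"object","properties":{"offset":{"type":"array","items":{"type":"number"}},"angular":{"type":"array","items":{"type":"number"}},"gripper":{"type":"number"}}}},"squeeze":{"type":"number"}},"required":["increments"]}

```bash
mkdir -p pics
cat > h.py <<'E'
import numpy as np, cv2
from workcell import robot, imaging
def cam(n):
    m=imaging.camera_model(n); return [np.array(m[k],float) for k in("intrinsics","dist_coeffs","rvec","tvec")]
def w(n,uv,z):
    K,d,r,t=cam(n); uv=np.array(uv,float).reshape(-1,1,2)
    p=cv2.undistortPoints(uv,K,d).reshape(-1,2); R=cv2.Rodrigues(r)[0]; c=-R.T@t.ravel()
    ray=np.c_[p,np.ones(len(p))]@R; z=np.broadcast_to(z,len(p))
    return c+ray*((z-c[2])/ray[:,2])[:,None]
def px(n,P):
    K,d,r,t=cam(n); return cv2.projectPoints(np.array(P,float).reshape(-1,1,3),r,t,K,d)[0].reshape(-1,2)
def shot(n,name,crop=None,s=1):
    im=imaging.read_camera(n)
    if crop: a,b,c,e=crop; im=im[b:e,a:c]
    im=cv2.resize(im,None,fx=s,fy=s,interpolation=cv2.INTER_CUBIC); cv2.imwrite(f"pics/{name}.png",im[:,:,::-1])
E
python3 - <<'E'
from h import *
shot("scene","s0",s=1.55); shot("top","t0",s=1.55)
for n in("scene","top"):
    K,d,r,t=cam(n); print(K.tolist(),d,(-cv2.Rodrigues(r)[0].T@t.ravel()))
print(robot.read_state())
E
```

```text
[[470.22683155645217, 0.0, 252.63661860419774], [0.0, 470.22683155645217, 193.82489594205066], [0.0, 0.0, 1.0]] [-0.05249045  0.          0.          0.          0.        ] [ 0.98358216 -0.86311555  1.02007208]
[[364.59048355412614, 0.0, 253.50732763994156], [0.0, 364.59048355412614, 191.60971841141574], [0.0, 0.0, 1.0]] [0.00110387 0.         0.         0.         0.        ] [ 0.36939727 -0.02017472  1.08533049]
{'clock': 0.1, 'joint_pos': array([ 1.12914212e+00,  2.64683759e-01,  1.60522805e+00, -6.89820240e-06,
        1.27371221e+00, -3.68789099e-02]), 'qvel': array([ 0.00022544, -0.00034461, -0.00384527,  0.00049269, -0.00360059,
       -0.00047738]), 'effort': array([ 1.09851212e-04, -5.03617108e+01, -3.58071113e+01,  7.30729150e-02,
        2.32258765e-02, -7.85285624e-05]), 'ee_pos': array([0.26559392, 0.61999351, 0.30151345]), 'tool_rot': array([-2.37502744e-04,  2.01007719e-01,  9.79589131e-01, -9.87525307e-04]), 'wrist_force': array([-0.32066664, -1.24831869,  0.36223266]), 'ft_torque': array([0.01102015, 0.04499174, 0.0098408 ]), 'grip_force': 0.0, 'grip_width': 0.08816254446742021}
```

View pics/s0.png

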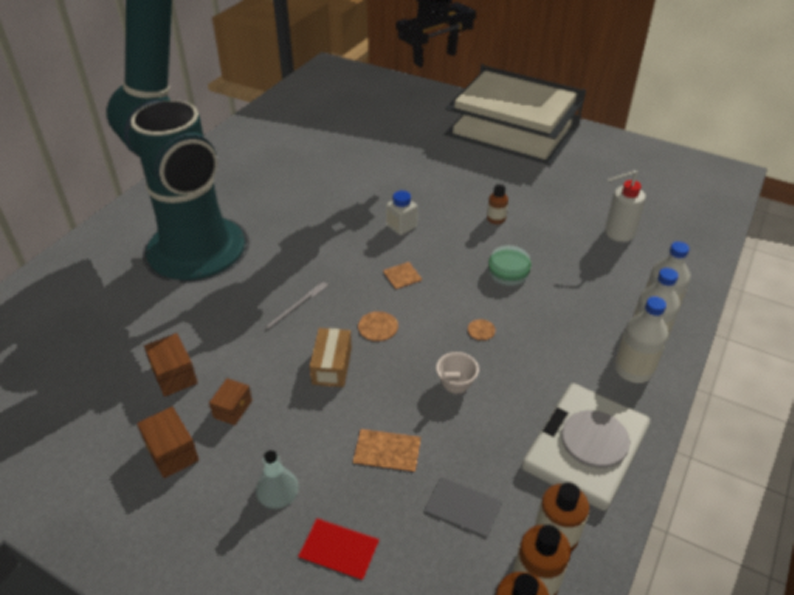

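View pics/t0.png

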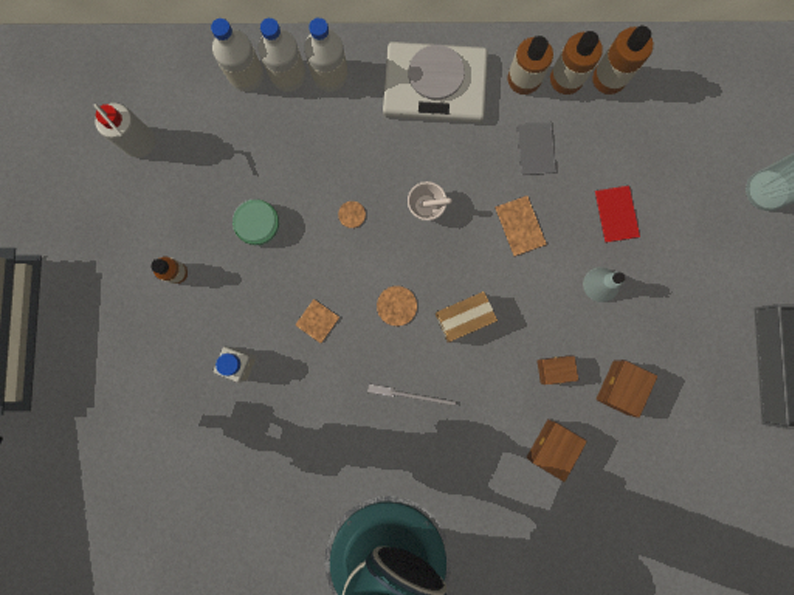

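The scene picture shows everything from the front; the top picture (x1.55) has these candidates. Cases at (558,370), (627,388) and (557,448): the first is clearly the smallest, so it is meant. Oblongs: cork at (521,226), grey at (537,148), red at (617,214): the cork one is meant. I'll confirm these in an enlarged crop.

Run:
```python
from h import *
im=imaging.read_camera("top")
cv2.imwrite("pics/top_raw.png",im[:,:,::-1])
c=im[110:310,130:430]; cv2.imwrite("pics/t1.png",cv2.resize(c,None,fx=2.66,fy=2.66,interpolation=cv2.INTER_CUBIC)[:,:,::-1])
hsv=cv2.cvtColor(im,cv2.COLOR_RGB2HSV)
m=cv2.inRange(hsv,(4,70,50),(25,255,255)); m=cv2.morphologyEx(m,cv2.MORPH_CLOSE,np.ones((3,3)))
for ct in cv2.findContours(m,cv2.RETR_EXTERNAL,cv2.CHAIN_APPROX_NONE)[0]:
    if cv2.contourArea(ct)<60: continue
    M=cv2.moments(ct); u=(M['m10']/M['m00'],M['m01']/M['m00'])
    r=cv2.minAreaRect(ct); b=w("top",cv2.boxPoints(r),.004); e=b[1]-b[0]; f=b[2]-b[1]
    print(np.round(u,1),w("top",u,.004)[0,:2].round(4),"sides",np.linalg.norm(e).round(3),np.linalg.norm(f).round(3),"ang e",np.degrees(np.arctan2(e[1],e[0])).round(1))
```

```text
[358.6 289.9] [ 0.2044 -0.3134] sides 0.088 0.085 ang e -32.4
[403.9 249.9] [ 0.3191 -0.4486] sides 0.093 0.087 ang e -25.8
[359.4 238.5] [ 0.3517 -0.3199] sides 0.073 0.05 ang e -81.1
[204.3 206.8] [0.4439 0.1375] sides 0.062 0.063 ang e -34.7
[300.2 204. ] [ 0.4527 -0.1475] sides 0.105 0.064 ang e -66.2
[255.5 196.8] [ 0.4739 -0.0149] sides 0.075 0.078 ang e -89.9
[109.9 174.3] [0.5412 0.4239] sides 0.045 0.064 ang e -15.7
[226.5 137.9] [0.6536 0.0736] sides 0.052 0.05 ang e -90.0
[335.5 145.3] [ 0.6309 -0.2561] sides 0.07 0.107 ang e -68.4
[335.1  56.2] [ 0.9131 -0.2607] sides 0.034 0.067 ang e -21.7
[362.2  55.8] [ 0.9143 -0.3446] sides 0.034 0.067 ang e -27.8
[343.5  37.1] [ 0.9756 -0.2883] sides 0.072 0.072 ang e -18.6
[376.9  39.4] [ 0.9677 -0.3919] sides 0.085 0.147 ang e -36.0
[404.6  33.9] [ 0.9857 -0.4786] sides 0.1 0.076 ang e -34.9
```

View pics/t1.png

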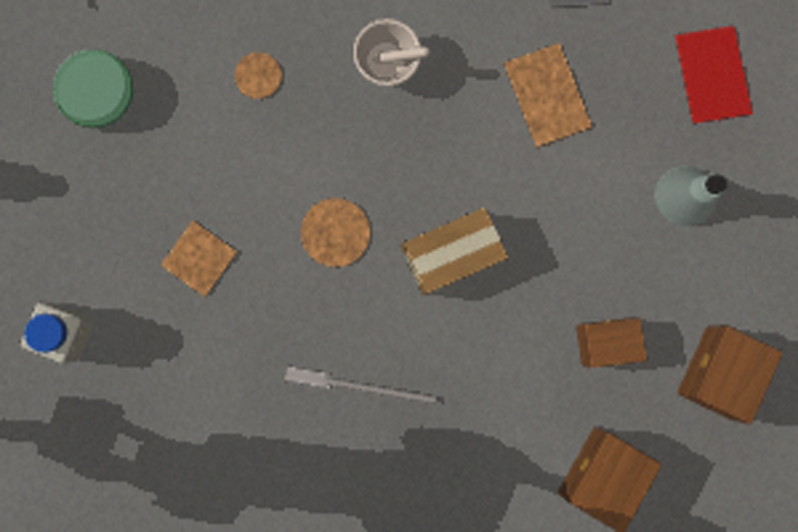

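The crop confirms it: the small case is at crop (612,343), the two other cases at (730,372) and (612,480) are much larger, and the cork oblong is at (548,95). Next I'll fit the poses with both views.

```bash
cat > fit.py <<'E'
from h import *
from scipy.optimize import minimize
def box(p,L,W,z0,z1):
    x,y,a=p; c,s=np.cos(a),np.sin(a)
    return [[x+c*i*L/2-s*j*W/2,y+s*i*L/2+c*j*W/2,z] for i in(-1,1) for j in(-1,1) for z in(z0,z1)]
def cyl(p,r,z0,z1):
    t=np.linspace(0,2*np.pi,24,endpoint=False); return [[p[0]+r*np.cos(a),p[1]+r*np.sin(a),z] for a in t for z in(z0,z1)]
def mask(im,lo,hi,seed,R):
    m=cv2.inRange(cv2.cvtColor(im,cv2.COLOR_RGB2HSV),lo,hi)
    q=np.zeros_like(m); cv2.circle(q,tuple(int(round(v)) for v in seed),int(R),255,-1); m&=q
    m=cv2.morphologyEx(m,cv2.MORPH_CLOSE,np.ones((3,3)))
    n,l,st,ce=cv2.connectedComponentsWithStats(m); k=1+np.argmax(st[1:,4]) if n>1 else 0
    return (l==k)
def fit(ims,model,p0,lo,hi,R,views=("top","scene")):
    ctr=np.mean(model(p0),0); ms={}
    for v in views: ms[v]=mask(ims[v],lo,hi,px(v,ctr)[0],R)
    def cost(p):
        c=0
        for v in views:
            h=cv2.convexHull(px(v,model(p)).astype(np.float32)); q=np.zeros(ims[v].shape[:2],np.uint8)
            cv2.fillConvexPoly(q,np.round(h*256).astype(np.int32),1,shift=8); q=q>0
            c+=1-(q&ms[v]).sum()/max(1,(q|ms[v]).sum())
        return c
    p0=np.array(p0,float); d=np.array([.01,.01,.15])[:len(p0)]
    best=min((minimize(cost,p0+k*d*.5,method="Nelder-Mead",options=dict(initial_simplex=np.vstack([p0,p0+np.diag(d)])+k*d*.3,xatol=1e-4,fatol=1e-4)) for k in(-1,0,1)),key=lambda r:r.fun)
    return best.x.round(4),round(best.fun,3),[int(ms[v].sum()) for v in views]
WOOD=((0,60,25),(25,255,255)); CARD=((8,15,60),(30,255,255))
BLK=((0,0,0),(179,255,45)); BLUE=((105,150,40),(130,255,255)); 
def w0(u,v,z): return w("top",[(u/1.55,v/1.55)],z)[0,:2]
E
python3 - <<'E'
from fit import *
ims={v:imaging.read_camera(v) for v in("top","scene")}
b=lambda L,W,z0,z1:(lambda p:box(p,L,W,z0,z1)); c=lambda r,z0,z1:(lambda p:cyl(p,r,z0,z1))
V=[("top","scene"),("top",),("scene",)]
for name,mod,p0,col,R in [
 ("case",b(.06,.046,0,.044),[*w0(556,370,.022),np.radians(-85)],WOOD,30),
 ("carton",b(.096,.06,0,.05),[*w0(466,317,.025),np.radians(-68)],CARD,40),
 ("bluecap",c(.02,.062,.085),w0(228,364,.08),BLUE,25),
 ("stopper",c(.01,.089,.096),w0(619,278,.093),BLK,9),
 ("ambercap",c(.013,.070,.087),w0(160,267,.08),BLK,12),
 ("squarebody",b(.052,.052,0,.062),[*w0(231,365,.04),np.radians(-20)],((0,0,110),(60,80,255)),28)]:
  for v in V: print(name,v[0] if len(v)==1 else "both",*fit(ims,mod,p0,*col,R,v))
  print("  init",np.round(p0,3))
E
```

```text
case both [ 0.3521 -0.3149 -1.4845] 0.172 [417, 586]
case top [ 0.3527 -0.313  -1.4975] 0.075 [417]
case scene [ 0.352  -0.3158 -1.4179] 0.073 [586]
  init [ 0.351 -0.313 -1.484]
carton both [ 0.4509 -0.146  -1.2687] 1.169 [3061, 1703]
carton top [ 0.4504 -0.149  -1.3881] 0.733 [3061]
carton scene [ 0.4522 -0.1479 -1.2643] 0.433 [1703]
  init [ 0.45  -0.146 -1.187]
bluecap both [0.361  0.2823] 0.729 [158, 79]
bluecap top [0.3607 0.2818] 0.275 [158]
bluecap scene [0.3591 0.2925] 0.444 [79]
  init [0.361 0.282]
stopper both [ 0.5111 -0.4079] 0.893 [34, 40]
stopper top [ 0.5142 -0.4089] 0.424 [34]
stopper scene [ 0.5097 -0.4057] 0.452 [40]
  init [ 0.514 -0.409]Traceback (most recent call last):
  File "<stdin>", line 12, in <module>
  File "fit.py", line 25, in fit
    best=min((minimize(cost,p0+k*d*.5,method="Nelder-Mead",options=dict(initial_simplex=np.vstack([p0,p0+np.diag(d)])+k*d*.3,xatol=1e-4,fatol=1e-4)) for k in(-1,0,1)),key=lambda r:r.fun)
  File "fit.py", line 25, in <genexpr>
    best=min((minimize(cost,p0+k*d*.5,method="Nelder-Mead",options=dict(initial_simplex=np.vstack([p
[... 239 characters left out ...]
 res = _minimize_neldermead(fun, x0, args, callback, bounds=bounds,
                               **options)
    fxcc = func(xcc)
    fx = function(np.copy(x), *(wrapper_args + args))
  File "fit.py", line 20, in cost
    h=cv2.convexHull(px(v,model(p)).astype(np.float32)); q=np.zeros(ims[v].shape[:2],np.uint8)
                     ~~^^^^^^^^^^^^
  File "h.py", line 11, in px
    K,d,r,t=cam(n); return cv2.projectPoints(np.array(P,float).reshape(-1,1,3),r,t,K,d)[0].reshape(-1,2)
            ~~~^^^
  File "h.py", line 4, in cam
    m=imaging.camera_model(n); return [np.array(m[k],float) for k in("intrinsics","dist_coeffs","rvec","tvec")]
ValueError: time passes only in moves, steps and waits
```

```bash
sed -i 's/^def cam(n):/import functools\n@functools.lru_cache\ndef cam(n):/' h.py
python3 - <<'E'
from fit import *
ims={v:imaging.read_camera(v) for v in("top","scene")}
b=lambda L,W,z0,z1:(lambda p:box(p,L,W,z0,z1)); c=lambda r,z0,z1:(lambda p:cyl(p,r,z0,z1))
V=[("top","scene"),("top",),("scene",)]
BK=((0,0,0),(179,255,38))
L=[("carton",b(.096,.06,0,.05),[.452,-.148,-1.212],((8,50,50),(30,255,255)),36),
 ("ambercap",c(.013,.070,.087),w0(160,267,.08),BK,9),
 ("amberbody",c(.022,0,.06),[.541,.405],((0,90,20),(25,255,255)),16),
 ("squarebody",b(.052,.052,0,.062),[*w0(231,365,.04),np.radians(-20)],((0,0,110),(60,80,255)),28)]
for name,mod,p0,col,R in L:
  for v in V: print(name,v[0] if len(v)==1 else "both",*fit(ims,mod,p0,*col,R,v))
H=[(box((.451,-.148,-1.212),.096,.06,0,.05)),box((.3522,-.3145,-1.49),.06,.046,0,.044),cyl((.361,.282),.02,.062,.085),box((.361,.282,-.35),.052,.052,0,.062),cyl((.513,-.408),.034,0,.008),cyl((.513,-.408),.01,.089,.096),cyl((.5415,.406),.022,0,.06),cyl((.5415,.406),.013,.07,.087)]
out=[]
for v,cr in (("top",(90,110,420,270)),("scene",(90,110,340,340))):
    im=cv2.resize(ims[v],None,fx=3,fy=3,interpolation=cv2.INTER_CUBIC)
    for h in H: cv2.polylines(im,[cv2.convexHull(np.round((px(v,h)+.5)*3).astype(np.int32))],True,(0,255,0),1)
    im=im[cr[1]*3:cr[3]*3,cr[0]*3:cr[2]*3]; cv2.imwrite(f"pics/ov_{v}.png",cv2.resize(im,None,fx=.8,fy=.8,interpolation=cv2.INTER_AREA)[:,:,::-1])
E
```

```text
carton both [ 0.4495 -0.1444 -1.1537] 0.287 [661, 826]
carton top [ 0.4498 -0.1436 -1.1663] 0.161 [661]
carton scene [ 0.4492 -0.1447 -1.1466] 0.112 [826]
ambercap both [0.5372 0.4119] 0.777 [73, 35]
ambercap top [0.5399 0.4148] 0.291 [73]
ambercap scene [0.5355 0.4151] 0.485 [35]
amberbody both [0.537  0.4149] 1.257 [134, 93]
amberbody top [0.5386 0.4123] 0.593 [134]
amberbody scene [0.5376 0.4228] 0.657 [93]
squarebody both [ 0.3609  0.2902 -0.2373] 1.519 [150, 88]
squarebody top [ 0.3619  0.2925 -0.2724] 0.709 [150]
squarebody scene [ 0.3502  0.3028 -0.6389] 0.803 [88]
```

View pics/ov_top.png

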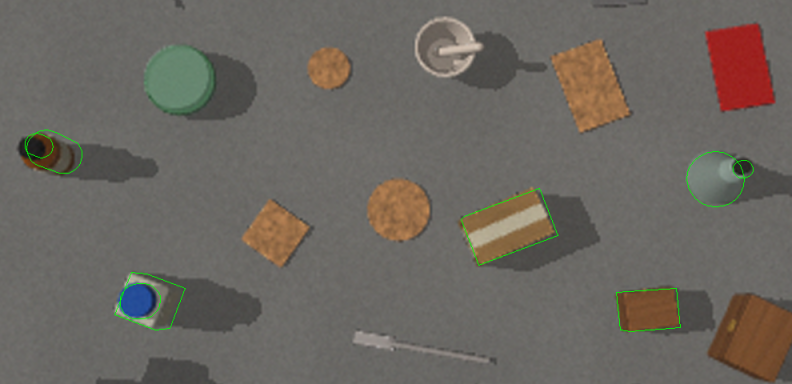

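View pics/ov_scene.png

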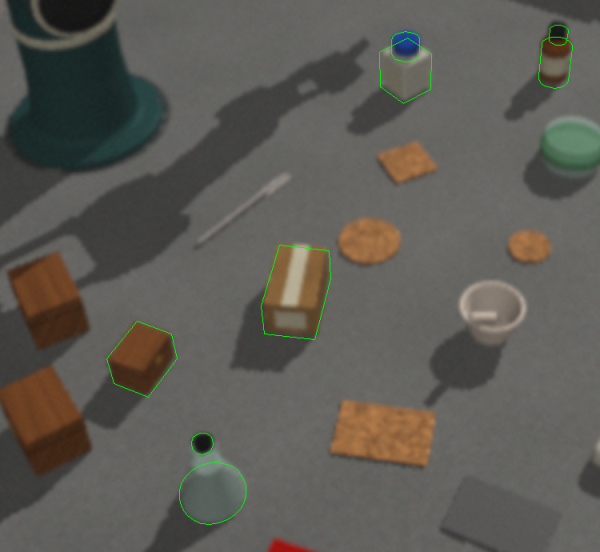

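The overlays fit well: carton, case and flask are on their outlines, and amber needs about 4 mm of shift. Estimates:

| Object | x | y | Yaw (rad) |
|---|---|---|---|
| amber | .538 | .411 | – |
| square | .361 | .283 | -.35 |
| carton | .450 | -.146 | -1.20 |
| flask | .513 | -.408 | – |
| case | .352 | -.3145 | -1.49 |

I'll move above the amber bottle first.

>>> drive_tool:
  increments:
    - {"offset":[272,-209,-100],"angular":[0,0,-1.166],"gripper":1}
    - {"offset":[272,-209,-100],"angular":[0,0,-1.166],"gripper":1}
    - {"offset":[272,-209,-100],"angular":[0,0,-1.166],"gripper":1}
    - {"offset":[272,-209,-100],"angular":[0,0,-1.166],"gripper":1}
    - {"offset":[272,-209,-100],"angular":[0,0,-1.166],"gripper":1}
    - {"offset":[272,-209,-100],"angular":[0,0,-1.166],"gripper":1}
    - {"offset":[272,-209,-100],"angular":[0,0,-1.166],"gripper":1}
    - {"offset":[272,-209,-100],"angular":[0,0,-1.166],"gripper":1}
    - {"offset":[272,-209,-100],"angular":[0,0,-1.166],"gripper":1}
    - {"offset":[272,-209,-100],"angular":[0,0,-1.166],"gripper":1}
  squeeze: 20

```text
clock: 1.6
ee_pos: [0.5374, 0.4121, 0.2031]
tool_rot: [0.0, 0.707, 0.708, 0.0]
wrist_force: [0.3, -0.8, 0.0]
grip_width: 0.0882
grip_force: 0.0
```

Run:
```python
from h import *
im=imaging.read_camera("scene"); H=[[.538,.411,z] for z in(0,.087)]
im=cv2.resize(im[60:180,240:400],None,fx=4,fy=4,interpolation=cv2.INTER_CUBIC)
for p,r,z in(((.538,.411),.022,0),((.538,.411),.022,.06),((.538,.411),.013,.087)):
    t=np.linspace(0,6.3,40); q=px("scene",np.c_[p[0]+r*np.cos(t),p[1]+r*np.sin(t),0*t+z])
    cv2.polylines(im,[np.round((q+.5-[240,60])*4).astype(np.int32)],True,(0,255,0),1)
cv2.imwrite("pics/a1.png",im[:,:,::-1])
s=robot.read_state(); print(s["ee_pos"],s["tool_rot"],s["joint_pos"].round(2))
```

```text
[0.53738977 0.41209055 0.20310184] [6.28071642e-05 7.06586920e-01 7.07626202e-01 2.80740195e-04] [ 0.62  0.34  1.69 -0.    1.11  0.62]
```

View pics/a1.png

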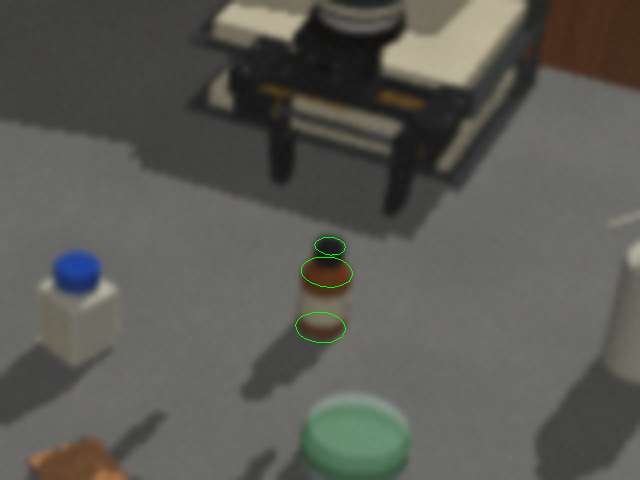

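Outline circles sit on the bottle at (325,290) in the crop, and the gripper is squarely above it. Descend, grip, lift.

>>> drive_tool:
  increments:
    - {"offset":[0,-1,-40],"angular":[0,0,0],"gripper":1}
    - {"offset":[0,-1,-80],"angular":[0,0,0],"gripper":1}
    - {"offset":[0,-1,-106],"angular":[0,0,0],"gripper":1}
    - {"offset":[0,-1,-108],"angular":[0,0,0],"gripper":1}
    - {"offset":[0,-1,-108],"angular":[0,0,0],"gripper":-1}
    - {"offset":[0,-1,-108],"angular":[0,0,0],"gripper":-1}
    - {"offset":[0,-1,-108],"angular":[0,0,0],"gripper":-1}
    - {"offset":[0,-1,-108],"angular":[0,0,0],"gripper":-1}
    - {"offset":[0,-1,-108],"angular":[0,0,0],"gripper":-1}
    - {"offset":[0,-1,-108],"angular":[0,0,0],"gripper":-1}
  squeeze: 20

```text
clock: 2.9
ee_pos: [0.5376, 0.4105, 0.0952]
tool_rot: [-0.0, 0.707, 0.707, -0.0]
wrist_force: [-2.5, -0.2, 4.2]
grip_width: 0.0435
grip_force: 20.0
```

>>> drive_tool:
  increments:
    - {"offset":[0,0,30],"angular":[0,0,0],"gripper":-1}
    - {"offset":[0,0,70],"angular":[0,0,0],"gripper":-1}
    - {"offset":[10,-20,90],"angular":[0,0,0],"gripper":-1}
    - {"offset":[25,-60,90],"angular":[0,0,0],"gripper":-1}
    - {"offset":[40,-110,90],"angular":[0,0,0],"gripper":-1}
    - {"offset":[58,-165,90],"angular":[0,0,0],"gripper":-1}
    - {"offset":[76,-220,90],"angular":[0,0,0],"gripper":-1}
    - {"offset":[93,-270,90],"angular":[0,0,0],"gripper":-1}
    - {"offset":[106,-310,90],"angular":[0,0,0],"gripper":-1}
    - {"offset":[116,-332,80],"angular":[0,0,0],"gripper":-1}
    - {"offset":[116,-337,50],"angular":[0,0,0],"gripper":-1}
    - {"offset":[116,-337,30],"angular":[0,0,0],"gripper":-1}

```text
clock: 4.4
ee_pos: [0.6527, 0.0726, 0.1219]
tool_rot: [-0.001, 0.707, 0.707, -0.001]
wrist_force: [-0.5, 0.6, -1.3]
grip_width: 0.044
grip_force: 20.0
```

Run:
```python
from h import *
im=imaging.read_camera("scene"); g=imaging.read_camera("top")
x,y,W,H=270,170,100,75
o=[]
for n,im,x,y in(("scene",im,260,165),("top",g,180,100)):
    c=cv2.resize(im[y:y+75,x:x+100],None,fx=4,fy=4,interpolation=cv2.INTER_CUBIC)
    t=np.linspace(0,6.3,40)
    for r,z in((.027,.004),(.022,.0295),(.022,.0895),(.013,.1165)):
        q=px(n,np.c_[.6536+r*np.cos(t),.0736+r*np.sin(t),0*t+z]); cv2.polylines(c,[np.round((q+.5-[x,y])*4).astype(np.int32)],True,(0,255,0),1)
    o.append(c)
cv2.imwrite("pics/a2.png",np.hstack(o)[:,:,::-1]); print(robot.read_state()["ee_pos"])
```

```text
[0.6509801  0.0735193  0.12032893]
```

View pics/a2.png

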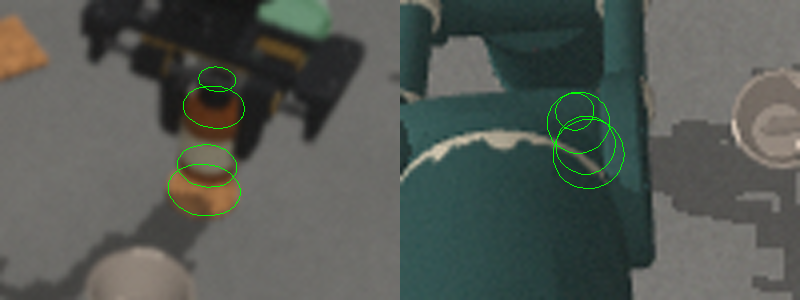

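The bottle hangs centred over the small round mat (crop (205,190)). Lower it.

>>> drive_tool:
  increments:
    - {"offset":[0,0,0],"angular":[0,0,0],"gripper":-1}
    - {"offset":[0,0,-15],"angular":[0,0,0],"gripper":-1}
    - {"offset":[0,0,-22],"angular":[0,0,0],"gripper":-1}
    - {"offset":[0,0,-25],"angular":[0,0,0],"gripper":-1}
    - {"offset":[0,0,-25],"angular":[0,0,0],"gripper":-1}

```text
clock: 5.12
ee_pos: [0.6539, 0.0735, 0.0998]
tool_rot: [0.0, 0.707, 0.707, 0.0]
wrist_force: [-0.0, -0.3, -2.4]
grip_width: 0.0436
grip_force: 20.0
```

>>> drive_tool:
  increments:
    - {"offset":[0,0,-1],"angular":[0,0,0],"gripper":-1}
    - {"offset":[0,0,-1],"angular":[0,0,0],"gripper":0.5}
    - {"offset":[0,0,-1],"angular":[0,0,0],"gripper":0.8}
    - {"offset":[0,0,-1],"angular":[0,0,0],"gripper":0.8}
    - {"offset":[0,0,40],"angular":[0,0,0],"gripper":0.8}
    - {"offset":[0,0,100],"angular":[0,0,0],"gripper":1}
    - {"offset":[-50,40,110],"angular":[0,0,-0.1],"gripper":1}
    - {"offset":[-293,209,105],"angular":[0,0,-0.35],"gripper":1}
    - {"offset":[-293,209,100],"angular":[0,0,-0.35],"gripper":1}
    - {"offset":[-293,209,100],"angular":[0,0,-0.35],"gripper":1}
    - {"offset":[-293,209,100],"angular":[0,0,-0.35],"gripper":1}
    - {"offset":[-293,209,100],"angular":[0,0,-0.35],"gripper":1}

```text
clock: 6.62
ee_pos: [0.3588, 0.2833, 0.1998]
tool_rot: [-0.0, 0.819, 0.573, 0.0]
wrist_force: [0.9, 0.6, -0.8]
grip_width: 0.0883
grip_force: 0.0
```

>>> drive_tool:
  increments:
    - {"offset":[-50,30,0],"angular":[0,0,0],"gripper":1}

```text
clock: 6.75
ee_pos: [0.3097, 0.3133, 0.2]
tool_rot: [-0.0, 0.82, 0.573, 0.001]
wrist_force: [-0.4, 1.2, 0.1]
grip_width: 0.0879
grip_force: 0.0
```

>>> drive_tool:
  increments:
    - {"offset":[50,-30,0],"angular":[0,0,0],"gripper":1}
    - {"offset":[50,-30,0],"angular":[0,0,0],"gripper":1}

```text
clock: 7.0
ee_pos: [0.3615, 0.2835, 0.2005]
tool_rot: [0.0, 0.819, 0.574, 0.001]
wrist_force: [0.4, 0.2, 0.5]
grip_width: 0.088
grip_force: 0.0
```

Run:
```python
from fit import *
im=imaging.read_camera("scene"); x,y=220,80
c=cv2.resize(im[y:y+150,x:x+150],None,fx=4,fy=4,interpolation=cv2.INTER_CUBIC)
for h in (cyl((.6536,.0736),.022,.004,.064),box((.361,.283,-.35),.052,.052,0,.062),cyl((.361,.283),.02,.062,.085)):
    cv2.polylines(c,[cv2.convexHull(np.round((px("scene",h)+.5-[x,y])*4).astype(np.int32))],True,(0,255,0),1)
cv2.imwrite("pics/a3.png",c[:,:,::-1]); print(robot.read_state()["ee_pos"])
```

```text
[0.36103819 0.28287697 0.20009038]
```

View pics/a3.png

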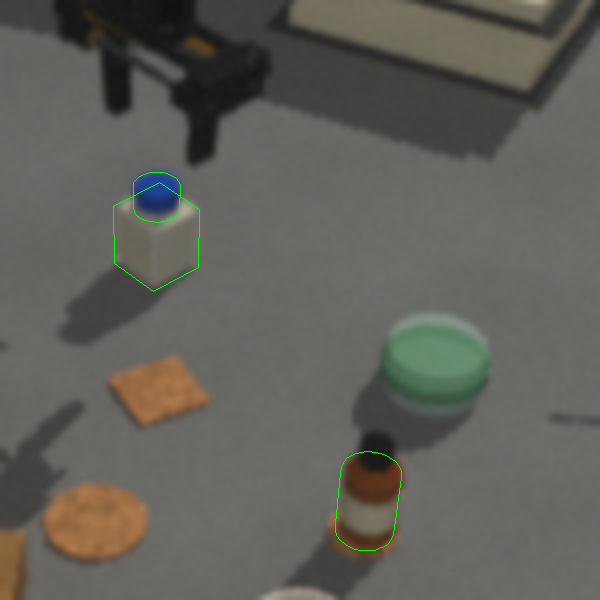

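Amber stands centred on its mat at (368,500) with the outline matching. The square bottle's outline also matches at (156,240). Grip the square bottle.

>>> drive_tool:
  increments:
    - {"offset":[0,0,-40],"angular":[0,0,0],"gripper":1}
    - {"offset":[0,0,-80],"angular":[0,0,0],"gripper":1}
    - {"offset":[0,0,-102],"angular":[0,0,0],"gripper":1}
    - {"offset":[0,0,-104],"angular":[0,0,0],"gripper":1}
    - {"offset":[0,0,-104],"angular":[0,0,0],"gripper":-1}
    - {"offset":[0,0,-104],"angular":[0,0,0],"gripper":-1}
    - {"offset":[0,0,-104],"angular":[0,0,0],"gripper":-1}
    - {"offset":[0,0,-104],"angular":[0,0,0],"gripper":-1}
    - {"offset":[0,0,-104],"angular":[0,0,0],"gripper":-1}
  squeeze: 20

```text
clock: 8.18
ee_pos: [0.3609, 0.2828, 0.0964]
tool_rot: [-0.0, 0.819, 0.573, 0.0]
wrist_force: [-2.7, -0.1, 5.9]
grip_width: 0.052
grip_force: 20.0
```

>>> drive_tool:
  increments:
    - {"offset":[0,0,25],"angular":[0,0,0],"gripper":-1}
    - {"offset":[0,0,50],"angular":[0,0,0],"gripper":-1}
    - {"offset":[20,-35,60],"angular":[0,0,-0.1],"gripper":-1}
    - {"offset":[45,-80,60],"angular":[0,0,-0.2],"gripper":-1}
    - {"offset":[70,-120,60],"angular":[0,0,-0.27],"gripper":-1}
    - {"offset":[83,-145,50],"angular":[0,0,-0.27],"gripper":-1}
    - {"offset":[83,-145,30],"angular":[0,0,-0.27],"gripper":-1}
    - {"offset":[83,-145,15],"angular":[0,0,-0.27],"gripper":-1}
    - {"offset":[83,-145,6],"angular":[0,0,-0.27],"gripper":-1}
    - {"offset":[83,-145,4],"angular":[0,0,-0.27],"gripper":-1}
    - {"offset":[83,-145,4],"angular":[0,0,-0.27],"gripper":-1}

```text
clock: 9.55
ee_pos: [0.4433, 0.1377, 0.1]
tool_rot: [0.0, 0.889, 0.458, -0.001]
wrist_force: [-3.4, -1.8, 3.6]
grip_width: 0.0518
grip_force: 20.0
```

>>> drive_tool:
  increments:
    - {"offset":[0,0,0],"angular":[0,0,0],"gripper":0.4}
    - {"offset":[0,0,0],"angular":[0,0,0],"gripper":0.8}
    - {"offset":[0,0,0],"angular":[0,0,0],"gripper":0.8}
    - {"offset":[0,0,40],"angular":[0,0,0],"gripper":0.9}
    - {"offset":[0,0,90],"angular":[0,0,0],"gripper":1}
    - {"offset":[0,-50,90],"angular":[0,0,0.1],"gripper":1}
    - {"offset":[6,-284,90],"angular":[0,0,0.99],"gripper":1}
    - {"offset":[6,-284,90],"angular":[0,0,0.99],"gripper":1}
    - {"offset":[6,-284,90],"angular":[0,0,0.99],"gripper":1}
    - {"offset":[6,-284,90],"angular":[0,0,0.99],"gripper":1}
    - {"offset":[6,-284,90],"angular":[0,0,0.99],"gripper":1}
    - {"offset":[6,-284,90],"angular":[0,0,0.99],"gripper":1}

```text
clock: 11.05
ee_pos: [0.4499, -0.1485, 0.1898]
tool_rot: [0.0, 0.565, 0.825, -0.0]
wrist_force: [0.7, -0.5, 0.4]
grip_width: 0.088
grip_force: 0.0
```

Run:
```python
from fit import *
im=imaging.read_camera("scene"); x,y=160,150
c=cv2.resize(im[y:y+150,x:x+150],None,fx=4,fy=4,interpolation=cv2.INTER_CUBIC)
for h in (box((.444,.1375,-.62),.052,.052,.004,.066),box((.450,-.146,-1.2),.096,.06,0,.05)):
    cv2.polylines(c,[cv2.convexHull(np.round((px("scene",h)+.5-[x,y])*4).astype(np.int32))],True,(0,255,0),1)
cv2.imwrite("pics/a4.png",c[:,:,::-1]); print(robot.read_state()["ee_pos"])
```

```text
[ 0.44978222 -0.14773521  0.18966754]
```

View pics/a4.png

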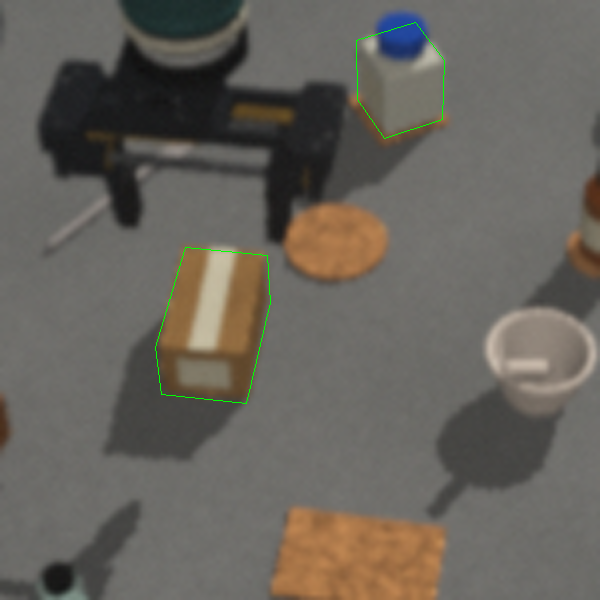

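The square bottle sits squarely on its mat at (400,90), and the carton outline fits at (213,325). Grip the carton.

>>> drive_tool:
  increments:
    - {"offset":[0,0,-45],"angular":[0,0,0],"gripper":1}
    - {"offset":[0,0,-85],"angular":[0,0,0],"gripper":1}
    - {"offset":[0,0,-112],"angular":[0,0,0],"gripper":1}
    - {"offset":[0,0,-115],"angular":[0,0,0],"gripper":1}
    - {"offset":[0,0,-115],"angular":[0,0,0],"gripper":-1}
    - {"offset":[0,0,-115],"angular":[0,0,0],"gripper":-1}
    - {"offset":[0,0,-115],"angular":[0,0,0],"gripper":-1}
    - {"offset":[0,0,-115],"angular":[0,0,0],"gripper":-1}
    - {"offset":[0,0,-115],"angular":[0,0,0],"gripper":-1}
  squeeze: 25

```text
clock: 12.22
ee_pos: [0.4506, -0.1469, 0.076]
tool_rot: [0.001, 0.565, 0.825, 0.0]
wrist_force: [-1.1, -0.1, 6.6]
grip_width: 0.06
grip_force: 24.8
```

>>> drive_tool:
  increments:
    - {"offset":[0,0,25],"angular":[0,0,0],"gripper":-1}
    - {"offset":[0,0,50],"angular":[0,0,0],"gripper":-1}
    - {"offset":[15,-10,60],"angular":[0,0,-0.17],"gripper":-1}
    - {"offset":[35,-22,60],"angular":[0,0,-0.35],"gripper":-1}
    - {"offset":[60,-36,60],"angular":[0,0,-0.53],"gripper":-1}
    - {"offset":[85,-52,60],"angular":[0,0,-0.71],"gripper":-1}
    - {"offset":[110,-67,60],"angular":[0,0,-0.89],"gripper":-1}
    - {"offset":[135,-82,60],"angular":[0,0,-1.07],"gripper":-1}
    - {"offset":[160,-97,60],"angular":[0,0,-1.25],"gripper":-1}
    - {"offset":[175,-107,60],"angular":[0,0,-1.43],"gripper":-1}
    - {"offset":[181,-110,60],"angular":[0,0,-1.57],"gripper":-1}
    - {"offset":[181,-110,45],"angular":[0,0,-1.57],"gripper":-1}

```text
clock: 13.72
ee_pos: [0.6321, -0.2572, 0.1203]
tool_rot: [0.001, 0.983, 0.185, 0.001]
wrist_force: [0.3, -0.7, -1.8]
grip_width: 0.06
grip_force: 24.8
```

>>> drive_tool:
  increments:
    - {"offset":[0,0,-15],"angular":[0,0,0],"gripper":-1}
    - {"offset":[0,0,-30],"angular":[0,0,0],"gripper":-1}
    - {"offset":[0,0,-39],"angular":[0,0,0],"gripper":-1}
    - {"offset":[0,0,-41],"angular":[0,0,0],"gripper":-1}
    - {"offset":[0,0,-41],"angular":[0,0,0],"gripper":-1}

```text
clock: 14.35
ee_pos: [0.6299, -0.2559, 0.0796]
tool_rot: [-0.001, 0.983, 0.185, -0.001]
wrist_force: [-5.5, 2.8, 7.6]
grip_width: 0.0599
grip_force: 24.9
```

>>> drive_tool:
  increments:
    - {"offset":[0,0,0],"angular":[0,0,0],"gripper":0.6}
    - {"offset":[0,0,0],"angular":[0,0,0],"gripper":1}
    - {"offset":[0,0,0],"angular":[0,0,0],"gripper":1}
    - {"offset":[0,0,45],"angular":[0,0,0],"gripper":1}
    - {"offset":[0,0,95],"angular":[0,0,0],"gripper":1}
    - {"offset":[-30,-40,121],"angular":[0,0,0],"gripper":1}
    - {"offset":[-118,-152,121],"angular":[0,0,0],"gripper":1}
    - {"offset":[-118,-152,121],"angular":[0,0,0],"gripper":1}
    - {"offset":[-118,-152,121],"angular":[0,0,0],"gripper":1}
    - {"offset":[-118,-152,121],"angular":[0,0,0],"gripper":1}
    - {"offset":[-118,-152,121],"angular":[0,0,0],"gripper":1}

```text
clock: 15.72
ee_pos: [0.5137, -0.4075, 0.1995]
tool_rot: [-0.0, 0.983, 0.185, 0.0]
wrist_force: [0.6, 0.4, -0.5]
grip_width: 0.0884
grip_force: 0.0
```

Run:
```python
from fit import *
im=imaging.read_camera("scene"); x,y=120,220
c=cv2.resize(im[y:y+130,x:x+170],None,fx=4,fy=4,interpolation=cv2.INTER_CUBIC)
for h in (box((.631,-.256,.37),.096,.06,.004,.054),cyl((.513,-.408),.034,0,.008),cyl((.513,-.408),.01,.089,.096),box((.3522,-.3145,-1.49),.06,.046,0,.044)):
    cv2.polylines(c,[cv2.convexHull(np.round((px("scene",h)+.5-[x,y])*4).astype(np.int32))],True,(0,255,0),1)
cv2.imwrite("pics/a5.png",c[:,:,::-1]); print(robot.read_state()["ee_pos"])
```

```text
[ 0.51392051 -0.4072981   0.1995273 ]
```

View pics/a5.png

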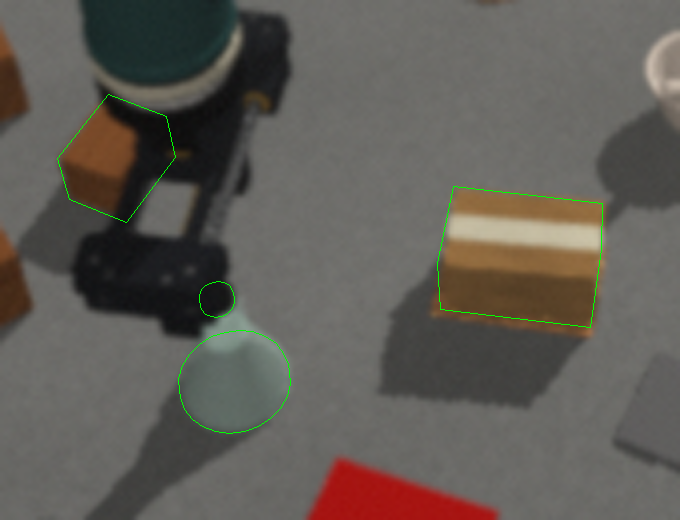

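The carton lies on the oblong mat matching its outline (520,257), and the flask is where expected (235,380). Grip the flask by its neck.

>>> drive_tool:
  increments:
    - {"offset":[-1,-1,-35],"angular":[0,0,0],"gripper":1}
    - {"offset":[-1,-1,-65],"angular":[0,0,0],"gripper":1}
    - {"offset":[-1,-1,-72],"angular":[0,0,0],"gripper":1}
    - {"offset":[-1,-1,-72],"angular":[0,0,0],"gripper":1}
    - {"offset":[-1,-1,-72],"angular":[0,0,0],"gripper":-1}
    - {"offset":[-1,-1,-72],"angular":[0,0,0],"gripper":-1}
    - {"offset":[-1,-1,-72],"angular":[0,0,0],"gripper":-1}
    - {"offset":[-1,-1,-72],"angular":[0,0,0],"gripper":-1}
    - {"offset":[-1,-1,-72],"angular":[0,0,0],"gripper":-1}
    - {"offset":[-1,-1,-72],"angular":[0,0,0],"gripper":-1}
    - {"offset":[-1,-1,-72],"angular":[0,0,0],"gripper":-1}
  squeeze: 15

```text
clock: 17.15
ee_pos: [0.5117, -0.4094, 0.1275]
tool_rot: [-0.0, 0.983, 0.184, -0.0]
wrist_force: [-0.5, -0.2, -0.1]
grip_width: 0.0239
grip_force: 15.0
```

>>> drive_tool:
  increments:
    - {"offset":[0,0,20],"angular":[0,0,0],"gripper":-1}
    - {"offset":[0,5,45],"angular":[0,0,0],"gripper":-1}
    - {"offset":[-3,30,50],"angular":[0,0,0],"gripper":-1}
    - {"offset":[-7,70,50],"angular":[0,0,0],"gripper":-1}
    - {"offset":[-12,120,50],"angular":[0,0,0],"gripper":-1}
    - {"offset":[-17,170,50],"angular":[0,0,0],"gripper":-1}
    - {"offset":[-22,220,50],"angular":[0,0,0],"gripper":-1}
    - {"offset":[-27,270,50],"angular":[0,0,0],"gripper":-1}
    - {"offset":[-32,320,50],"angular":[0,0,0],"gripper":-1}
    - {"offset":[-36,360,50],"angular":[0,0,0],"gripper":-1}
    - {"offset":[-38,385,45],"angular":[0,0,0],"gripper":-1}
    - {"offset":[-38,394,30],"angular":[0,0,0],"gripper":-1}

```text
clock: 18.65
ee_pos: [0.4732, -0.0136, 0.1578]
tool_rot: [0.0, 0.983, 0.186, 0.001]
wrist_force: [-1.1, -0.3, -2.2]
grip_width: 0.0234
grip_force: 15.0
```

>>> drive_tool:
  increments:
    - {"offset":[0,0,0],"angular":[0,0,0],"gripper":-1}
    - {"offset":[0,0,-13],"angular":[0,0,0],"gripper":-1}
    - {"offset":[0,0,-21],"angular":[0,0,0],"gripper":-1}
    - {"offset":[0,0,-25],"angular":[0,0,0],"gripper":-1}
    - {"offset":[0,0,-26],"angular":[0,0,0],"gripper":-1}
    - {"offset":[0,0,-26],"angular":[0,0,0],"gripper":-1}

```text
clock: 19.4
ee_pos: [0.4741, -0.0157, 0.1318]
tool_rot: [0.0, 0.983, 0.184, 0.0]
wrist_force: [-0.5, 0.0, -1.4]
grip_width: 0.0237
grip_force: 15.0
```

Run:
```python
from fit import *
im=imaging.read_camera("scene"); x,y=190,160
c=cv2.resize(im[y:y+90,x:x+120],None,fx=5,fy=5,interpolation=cv2.INTER_CUBIC)
for h in (cyl((.474,-.015),.034,.004,.012),cyl((.474,-.015),.01,.093,.1)):
    cv2.polylines(c,[cv2.convexHull(np.round((px("scene",h)+.5-[x,y])*5).astype(np.int32))],True,(0,255,0),1)
cv2.imwrite("pics/a6.png",c[:,:,::-1]); s=robot.read_state(); print(s["ee_pos"],s["wrist_force"])
```

```text
[ 0.47411825 -0.01569227  0.13188805] [ 0.10639589 -0.6049213  -1.53685592]
```

View pics/a6.png

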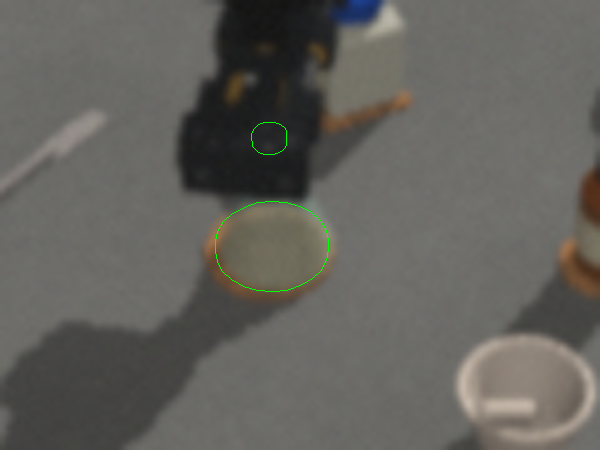

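The flask hangs centred over the large mat (272,247). Release it and go above the case.

>>> drive_tool:
  increments:
    - {"offset":[0,0,-1],"angular":[0,0,0],"gripper":-1}
    - {"offset":[0,0,-1],"angular":[0,0,0],"gripper":-0.2}
    - {"offset":[0,0,-1],"angular":[0,0,0],"gripper":0.4}
    - {"offset":[0,0,-1],"angular":[0,0,0],"gripper":0.4}
    - {"offset":[0,0,40],"angular":[0,0,0],"gripper":0.4}
    - {"offset":[0,0,80],"angular":[0,0,0],"gripper":1}
    - {"offset":[-20,-50,80],"angular":[0,0,0.15],"gripper":1}
    - {"offset":[-122,-299,60],"angular":[0,0,1.29],"gripper":1}
    - {"offset":[-122,-299,60],"angular":[0,0,1.29],"gripper":1}
    - {"offset":[-122,-299,60],"angular":[0,0,1.29],"gripper":1}
    - {"offset":[-122,-299,60],"angular":[0,0,1.29],"gripper":1}
    - {"offset":[-122,-299,60],"angular":[0,0,1.29],"gripper":1}

```text
clock: 20.95
ee_pos: [0.3538, -0.3107, 0.1922]
tool_rot: [0.0, 0.787, 0.616, 0.0]
wrist_force: [0.5, 0.3, -0.1]
grip_width: 0.0886
grip_force: 0.0
```

>>> drive_tool:
  increments:
    - {"offset":[0,0,0],"angular":[0,0,0.16],"gripper":1}
    - {"offset":[0,0,0],"angular":[0,0,0],"gripper":1}
    - {"offset":[0,0,0],"angular":[0,0,0],"gripper":1}

```text
clock: 21.32
ee_pos: [0.3544, -0.3093, 0.1921]
tool_rot: [-0.0, 0.789, 0.615, -0.0]
wrist_force: [-0.5, -0.0, -0.2]
grip_width: 0.0882
grip_force: 0.0
```

Run:
```python
from fit import *
im=imaging.read_camera("scene"); x,y=80,150
c=cv2.resize(im[y:y+130,x:x+190],None,fx=4,fy=4,interpolation=cv2.INTER_CUBIC)
for h in (cyl((.474,-.015),.034,.004,.012),cyl((.474,-.015),.01,.093,.1),box((.3522,-.3145,-1.49),.06,.046,0,.044)):
    cv2.polylines(c,[cv2.convexHull(np.round((px("scene",h)+.5-[x,y])*4).astype(np.int32))],True,(0,255,0),1)
cv2.imwrite("pics/a7.png",c[:,:,::-1]); s=robot.read_state(); print(s["ee_pos"],s["tool_rot"])
```

```text
[ 0.35448548 -0.30909943  0.19208808] [-7.50149738e-05  7.88239444e-01  6.15368646e-01 -4.20706359e-05]
```

View pics/a7.png

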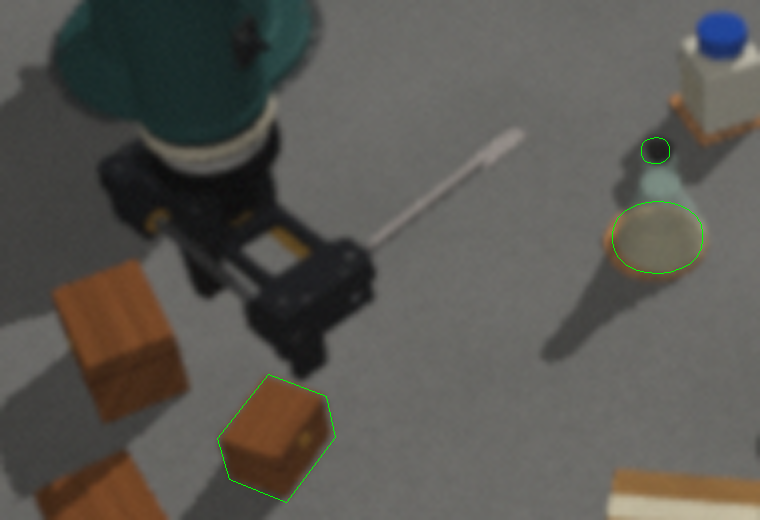

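The flask stands centred on its mat (657,237), and the case outline fits (277,438). The tool is still 19° and about 6 mm short of the pose. Correct that, descend and grip.

>>> drive_tool:
  increments:
    - {"offset":[-2.5,-5.5,0],"angular":[0,0,0.17],"gripper":1}
    - {"offset":[-2.5,-5.5,0],"angular":[0,0,0.335],"gripper":1}
    - {"offset":[-2.5,-5.5,-10],"angular":[0,0,0.335],"gripper":1}
    - {"offset":[-2.5,-5.5,-50],"angular":[0,0,0.335],"gripper":1}
    - {"offset":[-2.5,-5.5,-90],"angular":[0,0,0.335],"gripper":1}
    - {"offset":[-2.5,-5.5,-113],"angular":[0,0,0.335],"gripper":1}
    - {"offset":[-2.5,-5.5,-115],"angular":[0,0,0.335],"gripper":1}
    - {"offset":[-2.5,-5.5,-115],"angular":[0,0,0.335],"gripper":-1}
    - {"offset":[-2.5,-5.5,-115],"angular":[0,0,0.335],"gripper":-1}
    - {"offset":[-2.5,-5.5,-115],"angular":[0,0,0.335],"gripper":-1}
    - {"offset":[-2.5,-5.5,-115],"angular":[0,0,0.335],"gripper":-1}
    - {"offset":[-2.5,-5.5,-115],"angular":[0,0,0.335],"gripper":-1}
  squeeze: 20

```text
clock: 22.88
ee_pos: [0.3521, -0.3148, 0.0777]
tool_rot: [0.0, 0.675, 0.737, -0.0]
wrist_force: [-1.5, 0.7, 3.4]
grip_width: 0.0459
grip_force: 19.9
```

>>> drive_tool:
  increments:
    - {"offset":[0,0,0],"angular":[0,0,0],"gripper":-1}
    - {"offset":[0,0,0],"angular":[0,0,0],"gripper":-1}

```text
clock: 23.12
ee_pos: [0.3521, -0.3148, 0.0777]
tool_rot: [0.0, 0.676, 0.737, -0.0]
wrist_force: [-3.0, 0.2, 6.2]
grip_width: 0.0462
grip_force: 19.9
```

>>> drive_tool:
  increments:
    - {"offset":[0,0,30],"angular":[0,0,0],"gripper":-1}
    - {"offset":[0,0,70],"angular":[0,0,0],"gripper":-1}
    - {"offset":[15,3,100],"angular":[0,0,-0.15],"gripper":-1}
    - {"offset":[45,10,100],"angular":[0,0,-0.32],"gripper":-1}
    - {"offset":[80,17,100],"angular":[0,0,-0.49],"gripper":-1}
    - {"offset":[115,24,100],"angular":[0,0,-0.66],"gripper":-1}
    - {"offset":[150,32,100],"angular":[0,0,-0.83],"gripper":-1}
    - {"offset":[190,40,100],"angular":[0,0,-1.0],"gripper":-1}
    - {"offset":[230,49,100],"angular":[0,0,-1.15],"gripper":-1}
    - {"offset":[260,55,100],"angular":[0,0,-1.26],"gripper":-1}
    - {"offset":[278,59,95],"angular":[0,0,-1.29],"gripper":-1}
    - {"offset":[278,59,80],"angular":[0,0,-1.29],"gripper":-1}

```text
clock: 24.62
ee_pos: [0.6316, -0.2553, 0.1569]
tool_rot: [0.0, 0.983, 0.184, 0.001]
wrist_force: [0.1, -0.8, -1.5]
grip_width: 0.0459
grip_force: 19.9
```

>>> drive_tool:
  increments:
    - {"offset":[0,0,0],"angular":[0,0,0],"gripper":-1}
    - {"offset":[0,0,-12],"angular":[0,0,0],"gripper":-1}
    - {"offset":[0,0,-20],"angular":[0,0,0],"gripper":-1}
    - {"offset":[0,0,-24],"angular":[0,0,0],"gripper":-1}
    - {"offset":[0,0,-25],"angular":[0,0,0],"gripper":-1}
    - {"offset":[0,0,-25],"angular":[0,0,0],"gripper":-1}

```text
clock: 25.38
ee_pos: [0.6302, -0.2557, 0.1325]
tool_rot: [0.0, 0.983, 0.183, 0.0]
wrist_force: [0.5, 0.3, -2.6]
grip_width: 0.0458
grip_force: 19.9
```

Run:
```python
from fit import *
im=imaging.read_camera("scene"); x,y=200,230
c=cv2.resize(im[y:y+90,x:x+120],None,fx=5,fy=5,interpolation=cv2.INTER_CUBIC)
for h in (box((.6305,-.256,.37),.096,.06,.004,.054),box((.6305,-.256,.37),.06,.046,.055,.099)):
    cv2.polylines(c,[cv2.convexHull(np.round((px("scene",h)+.5-[x,y])*5).astype(np.int32))],True,(0,255,0),1)
cv2.imwrite("pics/a8.png",c[:,:,::-1]); s=robot.read_state(); print(s["ee_pos"],s["wrist_force"])
```

```text
[ 0.63034874 -0.2556872   0.13257716] [ 0.5453317   0.09447348 -1.41210977]
```

View pics/a8.png

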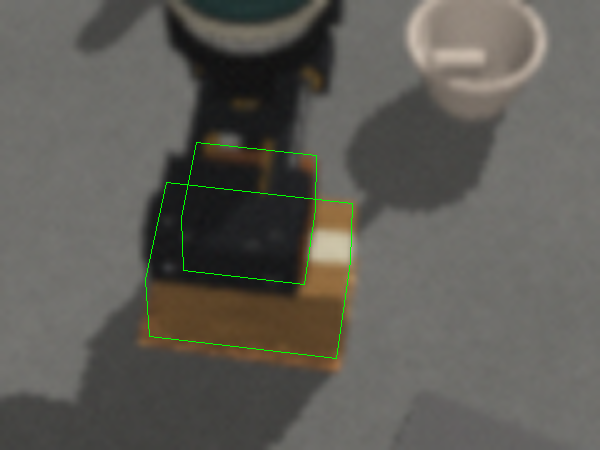

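The case sits over the carton's middle (250,215). Set it down, release and back off upward.

>>> drive_tool:
  increments:
    - {"offset":[0,0,-1],"angular":[0,0,0],"gripper":-1}
    - {"offset":[0,0,-1],"angular":[0,0,0],"gripper":0.4}
    - {"offset":[0,0,-1],"angular":[0,0,0],"gripper":0.8}
    - {"offset":[0,0,-1],"angular":[0,0,0],"gripper":0.8}
    - {"offset":[0,0,40],"angular":[0,0,0],"gripper":0.8}
    - {"offset":[0,0,90],"angular":[0,0,0],"gripper":0.8}
    - {"offset":[0,0,140],"angular":[0,0,0],"gripper":0.8}
    - {"offset":[-60,-140,160],"angular":[0,0,0],"gripper":0.8}
    - {"offset":[-60,-190,160],"angular":[0,0,0],"gripper":0.8}
    - {"offset":[-60,-190,160],"angular":[0,0,0],"gripper":0.8}
    - {"offset":[-60,-190,160],"angular":[0,0,0],"gripper":0.8}
    - {"offset":[-60,-190,160],"angular":[0,0,0],"gripper":0.8}

```text
clock: 26.92
ee_pos: [0.5697, -0.4462, 0.2919]
tool_rot: [-0.0, 0.983, 0.182, 0.0]
wrist_force: [1.1, -0.3, 0.1]
grip_width: 0.0798
grip_force: 0.0
```

Run:
```python
from fit import *
H=[box((.6305,-.256,.37),.096,.06,.004,.054),box((.6305,-.256,.37),.06,.046,.054,.098),cyl((.474,-.015),.034,.004,.012),cyl((.474,-.015),.01,.093,.1),cyl((.6536,.0736),.022,.004,.064),cyl((.6536,.0736),.013,.074,.091),box((.444,.1375,-.62),.052,.052,.004,.066)]
out=[]
for v,x,y in(("scene",200,150),("top",190,110)):
    im=imaging.read_camera(v); c=cv2.resize(im[y:y+170,x:x+130],None,fx=3,fy=3,interpolation=cv2.INTER_CUBIC)
    for h in H: cv2.polylines(c,[cv2.convexHull(np.round((px(v,h)+.5-[x,y])*3).astype(np.int32))],True,(0,255,0),1)
    out.append(c)
cv2.imwrite("pics/a9.png",np.hstack(out)[:,:,::-1])
```

```text
(no output)
```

View pics/a9.png

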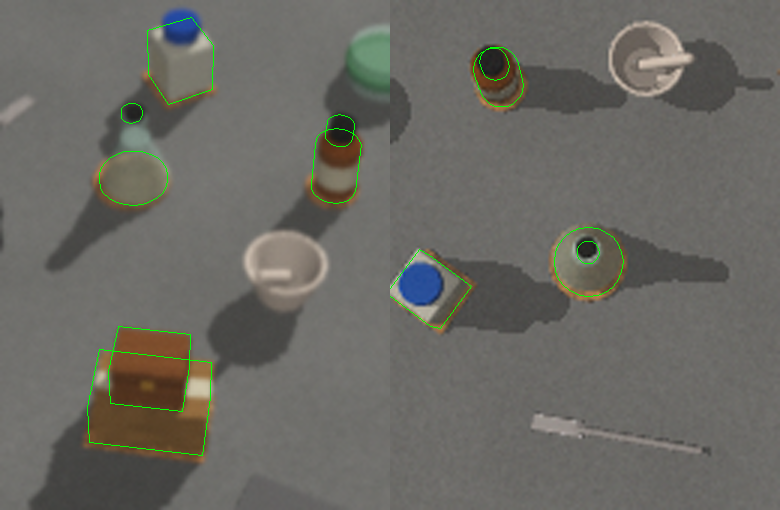

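All five objects match their target outlines to within a few mm, in the scene view and (for the bottles and flask) in the top view. The case is centred on the carton at (150,370), and the arm is clear.

```bash
python3 -c "
from workcell import robot
print(robot.sign_off())"
```

```text
the job is handed in; nothing more can be done
None
```

The flask, both bottles and the carton are centred on their mats and the case is stacked on the carton, all to within a few mm by camera; the job was handed in at about 27 s on the clock, and the hand-in gave no verdict.

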